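Log a sample: scan its form, then show the tube to the inspection camera

ROBOT

A 7-joint arm with a two-finger parallel gripper is mounted at the origin on the work surface. World frame = base frame: x ahead of the robot, y to its left, z up, the work surface at z = 0. Lengths are in m, angles in rad, forces in N, time in s.
With the tool pointing down it reaches from about 0.4 to 0.925 m from the base axis. Payload 5.6 kg.
Tool frame: the origin (TCP) lies where the fingers leave the gripper's body, on its centre line; the fingertips stand 73 mm ahead of it and the grasp point (between the pads) lies arm.hold_point_z ahead of it (arm.hold_point_z is the distance from the TCP to the grasp point, in m); z points along the fingers, y is the line along which they close (so a half turn about z gives the same grasp; the last joint's range is limited). The gripper opens to 85 mm and grips with 20 to 120 N. Pads are 22 mm wide; open, the fingers measure 114 mm over their backs; the gripper's body (76 mm by 85 mm) begins 54 mm behind the grasp point. The pads swing forward as they close: fully open they stand 13 mm farther back than shut.
Start: joints at [-1.165, 0.468, -0.012, 1.603, 0.006, 1.071, -0.056], TCP at [0.282, 0.586, 0.304] pointing down, gripper open.
Joint ranges: [-2.53, 2.53], [-0.31, 2.02], [-1.57, 1.55], [0.28, 2.44], [-1.29, 4.43], [0.15, 1.84], [-2.92, 2.92]. Speed limits (rad/s): [2.57, 2.57, 3.14, 3.14, 3.14, 3.14, 3.14].

INTERFACE

Orientations are given as a unit quaternion [w, x, y, z].
In Python, from station import arm, cams, sign_off gives the robot as it stands.
- The arm moves only by the tool send_rows, never from a script. Its argument "targets" is a list that holds one entry, the list of rows, each a list of 5 numbers: the opening, from 0 (shut) to 1 (fully open), then the shift along the tool's x, y, z in units of 15 cm (1.0 is 15 cm), then the turn about the tool's z in units of 45 degrees (1.0 is 45 degrees). In form: [[[gripper, x, y, z, spin], ...]]. A call has 1 to 10 rows; each row is the pose to reach, as a shift and turn from the pose commanded when the call began, along the tool's axes at that moment; what a row does not reach only later rows make up. A row lasts 1/10 s, in which the tool goes at most 50 mm and 8.59 degrees, less where a joint would pass 70% of its speed; a pose out of reach is approached as far as the arm can. A call with a number of a shift or a turn outside -1 to 1 is refused whole. A call with a gripper value outside its range is refused whole. The fingers move at their own pace and stop on an object; "force" is the grip in N (left out, the last holds). Time passes only in rows, so rows that repeat a pose let the fingers close. It gives the time, the measured TCP pose, the force, the opening and the grip force at its end, in the units of the state.
- arm.sense(): the state, without advancing time (a new reading comes with each control period).
- cams.snapshot(name): name is "scene" or "top"; returns the picture (384x512x3 uint8, blue, green, red); there is no depth.
- cams.camera_model(name): a dict with "K" (3x3 intrinsics, pixels), "view" (4x4, takes a point from world to camera coordinates). Camera axes: x right, y down, z forward; pixel columns grow to the right and rows downward; lengths in m; the calibration is good to about 2 mm. A picture is of the moment at which its call begins. camera_model takes no time and is no camera call.
- sign_off(): hands the job in; it is judged then, once.
The state is a dict: "time_s": time; "q": joint angles; "dq": joint speeds; "joint_torque": joint torques, N m; "tool_pos": TCP position; "eef_rot": TCP orientation; "ft_force": force on the tool from outside, world axes, zero at the start; "torque": the same for the moment, N m; "opening": finger opening in m; "grasp_force": force on a finger pad.
Only numpy, scipy, OpenCV 4.12 (cv2) and the standard library are available. Lean on these libraries where they do the work, as an engineer would, in place of code of your own. Each camera call takes 0.05 s, during which the arm holds its last target. There are 200 camera calls.

TASK

Pick up the handheld scanner, aim it at the barcode on the slanted form - window centred over the barcode, about 10 cm off and square to the form - hold it steady there for a second, and lay it back on its black mat, window down. Then lift the red-capped tube out of the white foam rack and finish still holding it, still, cap up, with its middle on the axis of the inspection camera's lens, 10 cm in front of the lens, and leaning so that the tube is square to the camera's downward line of sight. Do not bump the camera, and leave the cream-capped tubes and everything else on the table standing where they are.

Things in the scene. Friction and masses are not known exactly. Their poses are not given: they have to be found in the camera images.
- scanner: Scanner lying flat on its mat: light grey bar handle with a blue band, 120 x 30 x 30 high mm (x -85 to 30), and at +x a darker block head 55 x 55 x 42 mm (x 30 to 85; green dot on top); 120 to 240 g. Origin: underside, 25 mm ahead (+x) of the handle's middle, near the centre of mass; z up, out of its top. Grip the handle across (along y) from above, near the origin.
- scan_window (a point): Middle of the scanner's reading window (red) in the underside of its head, 57.5 mm ahead (+x) of the scanner's origin, flush with the underside; axes as the scanner's. It looks along the scanner's -z.
- mat: Black rubber mat, 240 (x) x 140 (y) x 3 mm, fixed; origin at the middle of its underside on the table, z up.
- form: Clipboard board with a white form, 200 (x) x 150 (y) x 6 mm, on a fixed black stand, sloping up away from the robot by 0.35 rad (20 degrees). Origin: middle of its upper face, about 47 mm above the table; x runs up the slope, z is square out of the form. A 60 mm wide steel clip at the top edge stands 4 mm proud.
- barcode (a point): Middle of the black-and-white barcode label (40 x 70 mm, bars 30 mm long) on the form, 30 mm up the slope from the board's middle; axes as the form's.
- rack: White foam rack, 170 (x) x 115 (y) x 32 high mm, fixed; six tube sockets at x = -55, 0, 55, y = -27.5, 27.5 mm, 17 mm wide, 26 mm deep, floor 6 mm above the table (small grey dimples are surface marks only). Tubes stick out 74 mm; neighbours stand 55 mm apart. Origin: middle of its underside, z up.
- sample: The sample to show: amber glass tube with a RED cap, 100 mm long in all, glass 15 mm across with a white label, cap 17 mm across and 22 mm high (from 78 to 100 mm above the foot); 20 to 45 g. It stands loose upright in one of the sockets and can rock by up to 5 degrees. Origin: centre of its foot, z up the tube to the cap.
- sample_mid (a point): The middle of the red-capped tube, on its axis, 50 mm above its foot.
- tube_a: Clear amber glass tube with a cream cap standing in the rack, same size as the sample; to be left standing. Origin: centre of its foot, z up the tube.
- tube_b: Clear amber glass tube with a cream cap standing in the rack, same size as the sample; to be left standing. Origin: centre of its foot, z up the tube.
- tube_c: Clear amber glass tube with a cream cap standing in the rack, same size as the sample; to be left standing. Origin: centre of its foot, z up the tube.
- camera: Fixed camera stand: round dark foot 100 mm across, 12 mm thick, a 16 mm post at its middle, 270 mm high, carrying the camera head on the robot's side. Origin: middle of the underside of the foot, z up.
- camera_head: White inspection camera, 56 mm wide and 50 mm high, with a black lens tube 38 mm across, pointing towards the robot and 0.436 rad (25 degrees) downwards. Origin: centre of the lens's front face, 240 mm above the table; it looks along its own -x; its y is level; its z is the direction (leaning towards the robot) along which a tube shown to it must point.
- view (a point): The point on the lens axis 100 mm in front of the lens, where the middle of the tube belongs (nothing is there to see); axes as the camera head's.
- sanitizer: White pump bottle with a blue band, 76 mm across, 190 mm high, loose; origin centre of its foot. Leave alone.
- tape: Grey tape dispenser, 60 x 150 mm, 107 mm high, loose; origin middle of its underside. Leave alone.
- flask: Blue and pink drinking flask, 70 mm across, 230 mm high, loose; origin centre of its foot. Leave alone.
Not all that is in view belongs to the job. What is shaped like the scanner but brown is not meant. Leave any blue look-alike of the part that bears form alone.

How it is judged:
On the way, in this order (a step that is already met when the one before it is completed fails the run):
1. the held scanner is aimed at the barcode and held steady for most of a second (x of barcode in the frame of scan_window between -0.02 and 0.02 m and y of barcode in the frame of scan_window between -0.02 and 0.02 m and z of barcode in the frame of scan_window between -0.135 and -0.065 m and angle between the z axis of scanner and the z axis of form, either way round below 0.2 rad and contact force between scanner and the fingers above 1 N and linear speed of scanner below 0.04 m/s), for 0.8 s.
2. the scanner lies flat on its mat again, let go and at rest (x of scanner in the frame of mat between -0.045 and 0.045 m and y of scanner in the frame of mat between -0.045 and 0.045 m and z of scanner in the frame of mat below 0.008 m and angle between scanner's own z axis and vertical below 0.1 rad and contact force between scanner and the fingers below 0.1 N and linear speed of scanner below 0.02 m/s), for 0.2 s.
At the end, for the whole second after the job is handed in: Red-capped tube gripped, still, cap up, touching neither rack nor camera, foot over 100 mm up; its middle 80-120 mm before the lens, within 15 mm of its axis, tube within 0.2 rad of the camera head's z. Scanner flat, released, at rest, its origin within 45 mm of the mat's middle in x and y (all of step 2 and x of sample_mid in the frame of camera_head between -0.12 and -0.08 m and y of sample_mid in the frame of camera_head between -0.015 and 0.015 m and z of sample_mid in the frame of camera_head between -0.015 and 0.015 m and angle between the z axis of sample and the z axis of camera_head, either way round below 0.2 rad and angle between sample's own z axis and vertical below 1 rad and height (world z) of sample above 0.1 m and linear speed of sample below 0.03 m/s and contact force between sample and the fingers above 1 N and contact force between sample and rack below 0.1 N and contact force between sample and camera below 0.1 N); the arm keeps its last pose, push and grip.
It fails at once if a cream-capped tube is pulled out, shifted over 25 mm or tipped (distance of any of tube_a, tube_b, tube_c from where it was at the start of the episode above 0.025 m or angle between any of tube_a, tube_b, tube_c's own z axis and vertical above 0.4 rad).
It fails at once if a bystander is shifted over 40 mm or tipped (distance of any of sanitizer, tape, flask from where it was at the start of the episode above 0.04 m or angle between any of sanitizer, tape, flask's own z axis and vertical above 0.4 rad).
It fails at once if the camera is bumped (over 3 N) by the arm, the scanner or the tube (contact force between camera and the arm above 3 N or contact force between camera and the fingers above 3 N or contact force between camera and sample above 3 N or contact force between camera and scanner above 3 N).
It also fails if it takes over 54 s, if anything falls off the work surface, if the arm or the gripper's body presses on something with over 40 N, if the wrist force passes 120 N, or if a joint passes its speed limit or range.

## Working session

There is one attempt and no reset: what is moved stays moved. The work goes in short steps, Python scripts to look and compute and a tool call to move; the robot and the scene stay as the last step left them, time stands still between calls to the robot, and variables do not carry over. Pictures are saved under pics/ and viewed, at most 13 in all, crops included, and the job is handed in when it is done.

Besides the shell and the picture viewer there is one more tool, called after "Call:" as name(argument=value, ...) on one line, values as JSON. send_rows: Moves the arm, as the interface text tells. Shifts and turns lie within -1 to 1; 1 stands for 15 cm of shift or 45 degrees of turn. Its arguments: {"type":"object","properties":{"targets":{"type":"array","items":{"type":"array","items":{"type":"array","items":{"type":"number"}}}},"force":{"type":"number"}},"required":["targets"]}

```bash
ls; mkdir -p pics
python3 - <<'E'
from station import arm,cams
import cv2,numpy as np
for n in("scene","top"):
    cv2.imwrite(f"pics/{n}0.png",cams.snapshot(n)); m=cams.camera_model(n); print(n,m["K"],np.round(m["view"],4))
print(arm.sense(),arm.hold_point_z)
E
```

```text
pics
scene [[369.34333665   0.         253.03332696]
 [  0.         369.34333665 188.64717031]
 [  0.           0.           1.        ]] [[ 0.4827  0.8757 -0.0127 -0.2452]
 [ 0.626  -0.3551 -0.6942 -0.2187]
 [-0.6125  0.3272 -0.7196  1.6622]
 [ 0.      0.      0.      1.    ]]
top [[370.0998335    0.         261.23942764]
 [  0.         370.0998335  197.8968472 ]
 [  0.           0.           1.        ]] [[ 0.0269 -0.9995  0.0144 -0.0019]
 [-0.984  -0.0291 -0.1755  0.5334]
 [ 0.1758 -0.0094 -0.9844  1.5088]
 [ 0.      0.      0.      1.    ]]
{'time_s': 0.1, 'q': array([-1.16500044,  0.46830954, -0.0115921 ,  1.60350443,  0.00600164,
        1.07136529, -0.05630581]), 'dq': array([ 0.00166573, -0.00087372,  0.00158737, -0.00060461,  0.00139809,
       -0.00035862, -0.00160655]), 'joint_torque': array([ 1.18088203e-03, -5.33516765e+01,  2.16190517e-02, -2.51969576e+01,
        1.14638303e-02,  4.27748644e-03, -1.67456943e-05]), 'tool_pos': array([0.28192118, 0.58527486, 0.30303144]), 'eef_rot': array([-1.14202387e-04,  2.22557978e-01,  9.74919148e-01, -7.67739537e-04]), 'ft_force': array([-0.36773146,  0.17372598,  0.11308531]), 'torque': array([-0.08222085,  0.01422938, -0.04954263]), 'grasp_force': 0.0, 'opening': 0.08525349018120139} 0.0539
```

View pics/scene0.png

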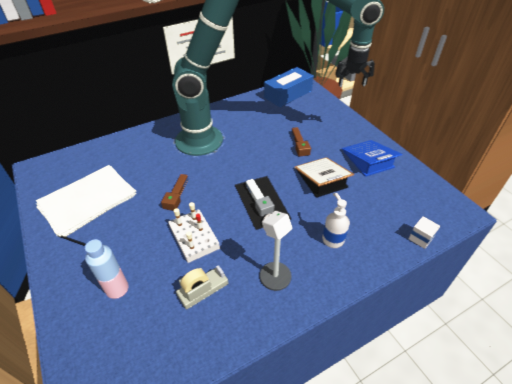

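View pics/top0.png

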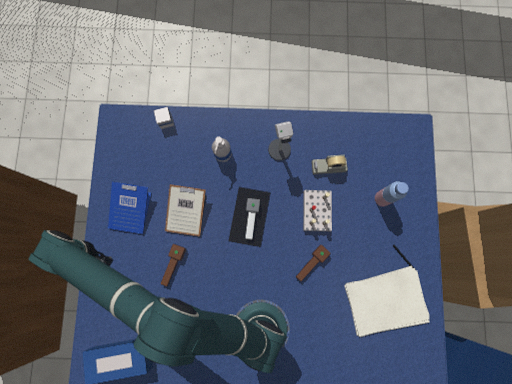

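The scanner is the light grey and blue one on the black mat (top 250,218). The two brown ones (173,265 and 313,263) are decoys. The form is the white board (top 186,210); the blue look-alike is at (128,208). The red cap is at about (314,208) in the top view. I'll confirm these in enlarged crops.

Run:
```python
import cv2
t=cv2.imread("pics/top0.png")[115:265,150:350]; cv2.imwrite("pics/tc.png",cv2.resize(t,None,fx=4,fy=4,interpolation=cv2.INTER_CUBIC))
s=cv2.imread("pics/scene0.png")[145:295,160:360]; cv2.imwrite("pics/sc.png",cv2.resize(s,None,fx=4,fy=4,interpolation=cv2.INTER_CUBIC))
```

```text
(no output)
```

View pics/tc.png

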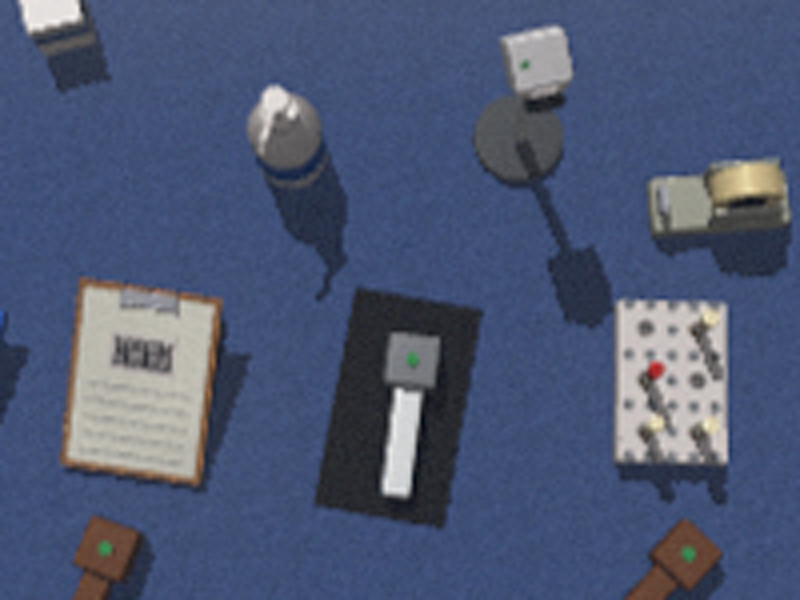

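View pics/sc.png

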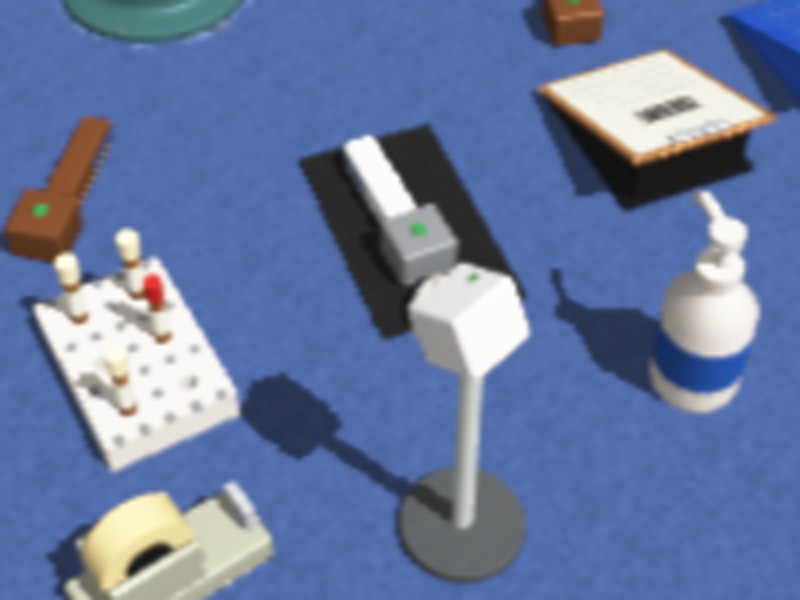

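The crops confirm the targets. In the top crop the grey scanner is on the mat with its head at (412,360), the barcode is at (142,355), and the red cap at (656,370) has cream neighbours. The lens is at (545,100). Next I'll measure.

```bash
cat > h.py <<'E'
import cv2,numpy as np
from station import cams
M={n:cams.camera_model(n) for n in("scene","top")}
def ray(n,p):
    m=M[n];R=m["view"][:3,:3];t=m["view"][:3,3]
    d=R.T@np.linalg.solve(m["K"],[p[0],p[1],1.]);return -R.T@t,d/np.linalg.norm(d)
def onz(n,p,z):
    c,d=ray(n,p);return c+d*(z-c[2])/d[2]
def tri(ps,pt):
    A=[];b=[]
    for n,p in(("scene",ps),("top",pt)):
        c,d=ray(n,p);P=np.eye(3)-np.outer(d,d);A.append(P);b.append(P@c)
    x,r,_,_=np.linalg.lstsq(np.vstack(A),np.hstack(b),rcond=None);return x,float(np.sqrt(r[0]))
def proj(n,x):
    m=M[n];c=m["view"][:3,:3]@x+m["view"][:3,3];u=m["K"]@c;return u[:2]/u[2]
def blobs(img,lo,hi,box,mn=4):
    x0,y0,x1,y1=box;h=cv2.cvtColor(img,cv2.COLOR_BGR2HSV)[y0:y1,x0:x1]
    k=cv2.inRange(h,np.array(lo),np.array(hi));n,l,s,c=cv2.connectedComponentsWithStats(k)
    out=[]
    for i in range(1,n):
        if s[i,4]>=mn:
            ys,xs=np.where(l==i);out.append((s[i,4],c[i]+[x0,y0],np.stack([xs+x0,ys+y0],1).astype(np.float32)))
    return sorted(out,key=lambda o:-o[0])
T=lambda x,y:((x+.5)/4-.5+150,(y+.5)/4-.5+115)
S=lambda x,y:((x+.5)/4-.5+160,(y+.5)/4-.5+145)
E
python3 - <<'E'
from h import *
np.set_printoptions(precision=4,suppress=True)
t=cv2.imread("pics/top0.png");s=cv2.imread("pics/scene0.png")
red=lambda im,b:blobs(im,(0,150,90),(6,255,255),b)[:2]
rt=red(t,(300,185,335,235));rs=red(s,(160,190,225,265))
print("red",[(o[0],o[1]) for o in rt],[(o[0],o[1]) for o in rs]); print(tri(rs[0][1],rt[0][1]))
g=lambda im,b:[(o[0],o[1]) for o in blobs(im,(45,80,60),(85,255,255),b,2)[:3]]
a=g(t,(240,190,265,215));b=g(s,(250,190,275,215));print("scanner dot",a,b,tri(b[0][1],a[0][1]),onz("top",a[0][1],.045))
a=g(t,(274,122,294,142));b=g(s,(265,205,300,225));print("cam dot",a,b,tri(b[0][1],a[0][1]))
# mat
m=blobs(t,(0,0,0),(180,255,55),(225,180,275,250))
r=cv2.minAreaRect(np.vstack([m[0][2]]));hull=cv2.convexHull(m[0][2])
c=cv2.boxPoints(cv2.minAreaRect(hull));w=np.array([onz("top",p,.003) for p in c]);print("mat",c,w.mean(0),np.linalg.norm(w[0]-w[1]),np.linalg.norm(w[1]-w[2]),np.degrees(np.arctan2(*(w[1]-w[0])[1::-1])),np.degrees(np.arctan2(*(w[2]-w[1])[1::-1])))
# handle
k=blobs(t,(0,0,170),(180,60,255),(240,200,265,245))[0];c=cv2.boxPoints(cv2.minAreaRect(k[2]));w=np.array([onz("top",p,.033) for p in c]);print("handle",k[0],k[1],onz("top",k[1],.033),np.linalg.norm(w[0]-w[1]),np.linalg.norm(w[1]-w[2]),np.degrees(np.arctan2(*(w[1]-w[0])[1::-1])))
# scanner head & ends from crop picks
for q,z in(((400,391),.033),((396,497),.033),((412,360),.045)):print(q,onz("top",T(*q),z))
# form corners (T crop TL,TR,BR,BL)
for q,sq in(((80,281),(665,51)),):pass
tc=[(80,281),(221,299),(202,486),(63,466)]; sc=[(772,118),(631,163),(538,89),(666,51)]
# scene: clip edge is near the viewer: corners  far-left/right decided by best residual
P=[]
for q in tc:
    best=min(((tri(S(*p),T(*q))) for p in sc),key=lambda r:r[1]);P.append(best[0]);print("form",q,best)
P=np.array(P);print("ctr",P.mean(0))
print("bar",tri(S(668,108),T(142,355)))
# foot + post
print("foot",onz("top",T(519,140),.012),onz("scene",S(462,522),.012), "posttop?")
print("lens px",onz("top",T(545,100),.24))
rc=[(616,299),(727,301),(728,465),(614,465)]
w=np.array([onz("top",T(*q),.032) for q in rc]);print("rack",w,w.mean(0))
for q in((709,318),(652,425),(704,427),(656,370)):print(q,onz("top",T(*q),.106))
E
```

```text
red [] [(np.int32(23), array([197.6522, 216.913 ]))]Traceback (most recent call last):
  File "<stdin>", line 6, in <module>
IndexError: list index out of range
```

```bash
cat > m.py <<'E'
from h import *
np.set_printoptions(precision=4,suppress=True)
t=cv2.imread("pics/top0.png");s=cv2.imread("pics/scene0.png")
red=lambda im,b:blobs(im,(0,150,90),(6,255,255),b)+blobs(im,(172,150,90),(180,255,255),b)
rt=red(t,(300,185,335,235));rs=red(s,(160,190,225,265))
print("red",[(o[0],o[1]) for o in rt],[(o[0],o[1]) for o in rs])
if rt: print(tri(rs[0][1],rt[0][1]))
def g(im,b):
    r=[(o[0],o[1]) for o in blobs(im,(40,60,40),(90,255,255),b,2)[:3]];return r
def rep(n,a,b):
    print(n,a,b); 
    if a and b: print(tri(b[0][1],a[0][1]))
rep("scanner dot",g(t,(240,190,265,215)),g(s,(250,190,275,215)))
rep("cam dot",g(t,(274,122,294,142)),g(s,(265,205,300,225)))
print("pick camdot",tri(S(473,278),T(525,65)),"pick scdot",tri(S(418,229),T(413,360)),"pick red top",tri(S(153,290),T(656,370)))
ang=lambda v:np.degrees(np.arctan2(v[1],v[0]))
m=[(357,289),(483,311),(443,527),(316,505)];w=np.array([onz("top",T(*q),.003) for q in m]);print("mat",w.mean(0),[np.linalg.norm(w[i]-w[i-1]).round(4) for i in range(4)],ang(w[0]-w[3]),ang(w[1]-w[2]))
k=blobs(t,(0,0,170),(180,60,255),(240,200,265,245))[0];c=cv2.boxPoints(cv2.minAreaRect(k[2]));w=np.array([onz("top",p,.033) for p in c]);print("handle",k[0],onz("top",k[1],.033),np.linalg.norm(w[0]-w[1]),np.linalg.norm(w[1]-w[2]),ang(w[1]-w[0]))
for q,z in(((405,389),.033),((396,497),.033),((413,360),.045)):print(q,onz("top",T(*q),z))
tc=[(80,281),(221,299),(202,486),(63,466)]; sc=[(772,118),(631,163),(538,89),(666,51)]
P=[]
for q in tc:
    b=min((tri(S(*p),T(*q)) for p in sc),key=lambda r:r[1]);P.append(b[0]);print("form",q,b)
P=np.array(P);print("ctr",P.mean(0),"up",P[:2].mean(0)-P[2:].mean(0),"ang",ang(P[:2].mean(0)-P[2:].mean(0)))
print("bar",tri(S(668,108),T(142,355)))
print("foot",onz("top",T(519,140),.012),onz("scene",S(462,522),.012))
print("lens px",onz("top",T(545,100),.235))
rc=[(616,299),(727,301),(728,465),(614,465)]
w=np.array([onz("top",T(*q),.032) for q in rc]);print("rack",w.mean(0),ang(w[0]-w[3]),ang(w[1]-w[2]))
for q in((709,318),(652,425),(704,427),(656,370)):print(q,onz("top",T(*q),.106))
E
python3 m.py
```

```text
red [(np.int32(5), array([312.8, 207. ]))] [(np.int32(23), array([197.6522, 216.913 ]))]
(array([ 0.4927, -0.1983,  0.0956]), 0.002356615482136964)
scanner dot [(np.int32(9), array([252.8889, 204.3333]))] [(np.int32(10), array([264.2, 202. ]))]
(array([0.5052, 0.0478, 0.0465]), 0.00062652362446414)
cam dot [] []
pick camdot (array([ 0.7436, -0.05  ,  0.2831]), 2.578497064583951e-05) pick scdot (array([0.5041, 0.048 , 0.046 ]), 0.0008333087447051561) pick red top (array([ 0.493 , -0.1998,  0.0955]), 0.0004511847436610299)
mat [0.4598 0.0604 0.003 ] [np.float64(0.2371), np.float64(0.1389), np.float64(0.2366), np.float64(0.1364)] -8.384011647608313 -9.000416327708942
handle 163 [0.419  0.0565 0.033 ] 0.10825695818609699 0.02612961059735518 -5.1763059530835775
(405, 389) [0.4747 0.0551 0.033 ]
(396, 497) [0.3612 0.0608 0.033 ]
(413, 360) [0.504  0.0475 0.045 ]
form (80, 281) (array([0.5712, 0.3931, 0.0775]), 0.00037297857872308307)
form (221, 299) (array([0.5555, 0.2451, 0.0782]), 0.002979839178000446)
form (202, 486) (array([0.3693, 0.2675, 0.0097]), 0.002138596703301718)
form (63, 466) (array([0.3867, 0.4157, 0.01  ]), 0.0031767538455220352)
ctr [0.4707 0.3304 0.0438] up [ 0.1854 -0.0225  0.068 ] ang -6.91373170842655
bar (array([0.4988, 0.3285, 0.0609]), 0.0008269418315464185)
foot [ 0.7579 -0.0612  0.012 ] [ 0.7639 -0.0612  0.012 ]
lens px [ 0.7273 -0.0725  0.235 ]
rack [ 0.4908 -0.2261  0.032 ] -0.2866972760681404 -0.02290160620712177
(709, 318) [ 0.5462 -0.2523  0.106 ]
(652, 425) [ 0.4354 -0.1946  0.106 ]
(704, 427) [ 0.4349 -0.2468  0.106 ]
(656, 370) [ 0.4912 -0.1985  0.106 ]
```

Run:
```python
import cv2,numpy as np
t=cv2.imread("pics/top0.png")[115:165,264:304]; s=cv2.imread("pics/scene0.png")[203:253,257:297]
r=lambda a:cv2.resize(a,None,fx=10,fy=10,interpolation=cv2.INTER_NEAREST)
cv2.imwrite("pics/head.png",np.hstack([r(t),r(s)]))
```

```text
(no output)
```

View pics/head.png

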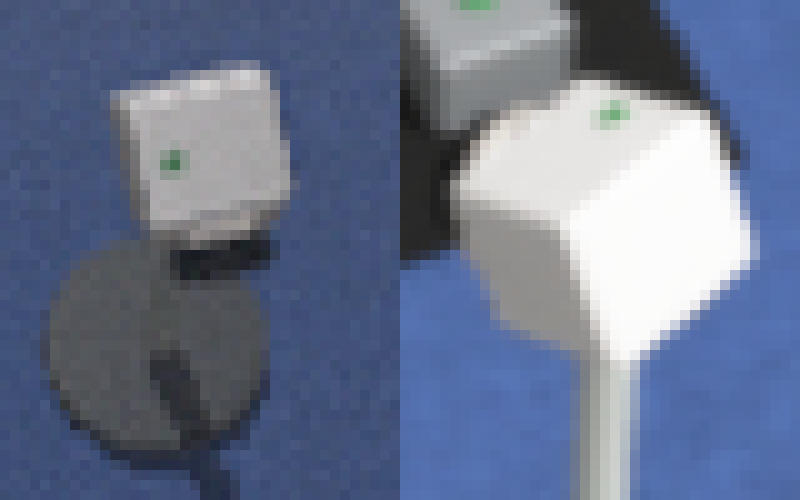

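The lens tube (black) is at head-crop x 170–272, y 240–278, seen nearly edge-on, so its front centre is at about (221,273). The head is yawed by roughly 12°.

```bash
cat > m2.py <<'E'
from h import *
np.set_printoptions(precision=4,suppress=True)
H=lambda x,y:(264+x/10-.5,115+y/10-.5); G=lambda x,y:(257+(x-400)/10-.5,203+y/10-.5)
L=onz("top",H(221,273),.24);print("lens",L)
a=lambda v:np.degrees(np.arctan2(v[1],v[0]))
for p,q,z in(((290,195),(150,228),.267),((268,66),(116,97),.288),((272,270),(170,280),.236)):
    v=onz("top",H(*q),z)-onz("top",H(*p),z);print("y-axis yaw",a(v)-90,np.linalg.norm(v[:2]))
# corners in both views: back-left(robot-left=+y) etc
for n,sp,tp in(("back right?",(568,215),(268,66)),("back left",(712,118),(116,97)),("front right",(455,190),(290,195)),("dot",(614,115),(174,160))):
    print(n,tri(G(*sp),H(*tp)))
f=onz("top",H(157,340),.012);print("foot",f,"foot->lens",a(f-L))
E
python3 m2.py
```

```text
lens [ 0.7169 -0.0712  0.24  ]
y-axis yaw 15.635188918926858 0.05384684077853354
y-axis yaw 13.950742785803797 0.05745095430940202
y-axis yaw 7.65093017701426 0.03898462333224065
back right? (array([ 0.7764, -0.0836,  0.2977]), 0.0010254391497599214)
back left (array([ 0.764 , -0.0299,  0.2922]), 0.0032436360085174067)
front right (array([ 0.7369, -0.0944,  0.2717]), 0.0006293064395934045)
dot (array([ 0.7444, -0.0502,  0.2846]), 0.0003097920475415101)
foot [ 0.763  -0.0604  0.012 ] foot->lens 13.270916330272387
```

```bash
cat > p.py <<'E'
import sys,numpy as np
from scipy.spatial.transform import Rotation as Ro
from station import arm
# usage: p.py x y z [tool-y angle deg]: prints shift/turn in move units from the present pose
s=arm.sense();q=s["eef_rot"];R=Ro.from_quat([q[1],q[2],q[3],q[0]]).as_matrix()
np.set_printoptions(precision=4,suppress=True)
ya=np.degrees(np.arctan2(R[1,1],R[0,1]))
print("t",s["time_s"],"pos",s["tool_pos"],"z",R[:,2],"yang",ya,"open",s["opening"],"gf",s["grasp_force"],"ft",s["ft_force"],"q",s["q"])
a=list(map(float,sys.argv[1:]))
if a:
    print("shift",R.T@(np.array(a[:3])-s["tool_pos"])/.15)
    if len(a)>3: print("turn",-(((a[3]-ya)+90)%180-90)/45)
E
python3 p.py .4477 .053 .2 84.8
```

```text
t 0.1 pos [0.2819 0.5853 0.303 ] z [-0.0006 -0.0014 -1.    ] yang 64.28134706407052 open 0.08525349018120139 gf 0.0 ft [-0.3677  0.1737  0.1131] q [-1.165   0.4683 -0.0116  1.6035  0.006   1.0714 -0.0563]
shift [-2.5355 -2.7163  0.6914]
turn -0.45597006524287736
```

Call:
send_rows(targets=[[[1, -0.3, -0.3, 0, -0.15], [1, -0.55, -0.6, 0, -0.3], [1, -0.85, -0.9, 0, -0.456], [1, -0.85, -0.9, 0, -0.456], [1, -0.85, -0.9, 0, -0.456], [1, -0.85, -0.9, 0, -0.456]]], force=40)

```text
time_s: 0.7
tool_pos: [0.3387, 0.4082, 0.3041]
eef_rot: [0.0, 0.046, 0.999, 0.0]
ft_force: [-0.2, 0.3, 0.1]
opening: 0.0858
grasp_force: 0.0
```

```bash
python3 p.py .4477 .053 .2 84.8
```

```text
t 0.7 pos [0.3387 0.4082 0.3041] z [ 0.0001  0.0004 -1.    ] yang 84.69466656816468 open 0.0858028509500897 gf 0.0 ft [-0.2326  0.3429  0.0802] q [-0.9007  0.2687 -0.048   1.8933  0.0151  0.9794  0.5228]
shift [-0.9426 -2.2911  0.6927]
turn -0.0023407429296737644
```

Call:
send_rows(targets=[[[1, -0.12, -0.3, 0, 0], [1, -0.24, -0.6, 0, 0], [1, -0.36, -0.9, 0, 0], [1, -0.4, -1.0, 0, 0], [1, -0.4, -1.0, 0, 0]]])

```text
time_s: 1.2
tool_pos: [0.3851, 0.2529, 0.3039]
eef_rot: [0.0, 0.047, 0.999, -0.0]
ft_force: [-0.6, 0.8, -0.1]
opening: 0.0848
grasp_force: 0.0
```

Call:
send_rows(targets=[[[1, -0.12, -0.3, 0.1, 0], [1, -0.24, -0.6, 0.3, 0], [1, -0.36, -0.9, 0.4, 0], [1, -0.4, -1.0, 0.4, 0], [1, -0.4, -1.0, 0.4, 0], [1, -0.4, -1.0, 0.4, 0]]])

```text
time_s: 1.8
tool_pos: [0.431, 0.1011, 0.2438]
eef_rot: [-0.0, 0.044, 0.999, 0.0]
ft_force: [-0.8, 0.9, 0.7]
opening: 0.0855
grasp_force: 0.0
```

```bash
python3 p.py .4477 .053 .081 84.8
```

```text
t 1.8 pos [0.431  0.1011 0.2438] z [-0.      0.0007 -1.    ] yang 84.92511481185795 open 0.08552419168979124 gf 0.0 ft [-0.8219  0.8875  0.681 ] q [-0.4494  0.1987  0.1603  2.1548 -0.0452  0.791   1.2219]
shift [-0.1393 -0.3103  1.0849]
turn 0.0027803291523990008
```

Call:
send_rows(targets=[[[1, -0.14, -0.31, 0.2, 0], [1, -0.14, -0.31, 0.45, 0], [1, -0.14, -0.31, 0.7, 0], [1, -0.14, -0.31, 0.85, 0], [1, -0.14, -0.31, 0.95, 0], [1, -0.14, -0.31, 1.0, 0], [1, -0.14, -0.31, 1.0, 0]]])

```text
time_s: 2.5
tool_pos: [0.4472, 0.0527, 0.0933]
eef_rot: [-0.001, 0.044, 0.999, 0.0]
ft_force: [-0.1, 0.4, -1.0]
opening: 0.0854
grasp_force: 0.0
```

```bash
python3 p.py .4477 .053 .081 84.8; python3 -c "
from station import cams;import cv2
t=cams.snapshot('top');s=cams.snapshot('scene')
cv2.imwrite('pics/a.png',cv2.resize(cv2.hconcat([t[170:270,210:310],s[140:240,210:310]]),None,fx=4,fy=4))"
```

```text
t 2.5 pos [0.4472 0.0527 0.0933] z [-0.0012  0.0006 -1.    ] yang 84.97025617223292 open 0.08543772252831759 gf 0.0 ft [-0.1348  0.3597 -0.9915] q [-0.3058  0.503   0.1358  2.2125 -0.1573  0.4358  1.4392]
shift [-0.003   0.0024  0.0817]
turn 0.003783470494065
```

View pics/a.png

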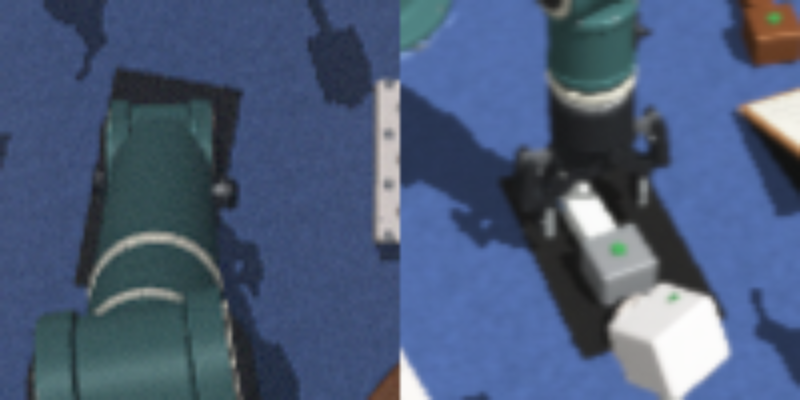

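The fingers straddle the handle behind the head (scene crop 550–645,190). I'll lower and close.

Call:
send_rows(targets=[[[1, 0, 0, 0.04, 0], [1, 0, 0, 0.08, 0], [1, 0, 0, 0.08, 0], [0, 0, 0, 0.08, 0], [0, 0, 0, 0.08, 0], [0, 0, 0, 0.08, 0], [0, 0, 0, 0.08, 0], [0, 0, 0, 0.08, 0], [0, 0, 0, 0.08, 0], [0, 0, 0, 0.08, 0]]], force=25)

```text
time_s: 3.6
tool_pos: [0.4476, 0.0509, 0.0821]
eef_rot: [0.0, 0.045, 0.999, 0.0]
ft_force: [-0.4, 0.1, 5.0]
opening: 0.0292
grasp_force: 25.8
```

Call:
send_rows(targets=[[[0, 0, 0, 0, 0], [0, 0, 0, -0.1, 0], [0, 0, 0, -0.3, 0], [0, 0, 0, -0.6, 0], [0, 0, 0, -0.85, 0], [0, 0, 0, -1.0, 0], [0, 0, 0, -1.0, 0]]])

```text
time_s: 4.3
tool_pos: [0.4487, 0.051, 0.2344]
eef_rot: [0.003, 0.045, 0.999, 0.001]
ft_force: [-0.4, 0.1, -2.7]
opening: 0.0293
grasp_force: 25.4
```

```bash
python3 p.py .411 .338 .3 83.5
```

```text
t 4.3 pos [0.4487 0.051  0.2344] z [ 0.0057  0.0015 -1.    ] yang 84.80166198530063 open 0.029260506881595053 gf 25.372847020626068 ft [-0.4433  0.1292 -2.7341] q [-0.3737  0.2264  0.2109  2.1492 -0.0686  0.7661  1.3613]
shift [ 0.421   1.8838 -0.4359]
turn 0.02892582189556947
```

Call:
send_rows(targets=[[[0, 0.05, 0.2, -0.1, 0.03], [0, 0.05, 0.5, -0.1, 0.03], [0, 0.1, 0.8, -0.1, 0.03], [0, 0.1, 1.0, -0.1, 0.03], [0, 0.1, 1.0, -0.1, 0.03]]])

```text
time_s: 4.8
tool_pos: [0.4448, 0.206, 0.245]
eef_rot: [-0.001, 0.053, 0.999, 0.0]
ft_force: [-0.2, -0.6, -2.9]
opening: 0.0293
grasp_force: 25.6
```

Call:
send_rows(targets=[[[0, 0, 0.2, 0, 0], [0, 0, 0.5, 0, 0], [0, 0, 0.8, 0, 0], [0, 0, 0.9, 0, 0], [0, 0, 0.9, 0, 0], [0, 0, 0.9, 0, 0]]])

```text
time_s: 5.4
tool_pos: [0.4611, 0.3337, 0.2452]
eef_rot: [-0.001, 0.058, 0.998, -0.002]
ft_force: [0.4, -0.9, -2.5]
opening: 0.0297
grasp_force: 25.7
```

```bash
python3 p.py .4513 .3323 .165 83.5
```

```text
t 5.4 pos [0.4611 0.3337 0.2452] z [-0.0023 -0.0032 -1.    ] yang 83.39606138218937 open 0.029697471799198016 gf 25.745333433151245 ft [ 0.4116 -0.853  -2.5487] q [-0.758   0.4002  0.0908  1.8602 -0.0442  0.8869  0.8092]
shift [ 0.0629 -0.0152  0.5347]
turn -0.002309747062458377
```

Call:
send_rows(targets=[[[0, 0.06, -0.015, 0.2, 0], [0, 0.06, -0.015, 0.4, 0], [0, 0.06, -0.015, 0.53, 0], [0, 0.06, -0.015, 0.53, 0], [0, 0.06, -0.015, 0.57, 0], [0, 0.06, -0.015, 0.61, 0], [0, 0.06, -0.015, 0.65, 0], [0, 0.06, -0.015, 0.69, 0], [0, 0.06, -0.015, 0.72, 0]]], force=20)

```text
time_s: 6.3
tool_pos: [0.4513, 0.3348, 0.1387]
eef_rot: [-0.001, 0.057, 0.998, -0.0]
ft_force: [-5.2, 0.1, 1.8]
opening: 0.0295
grasp_force: 26.5
```

```bash
python3 p.py .4513 .3323 .123 83.5;  python3 -c "
from station import cams;import cv2
t=cams.snapshot('top');s=cams.snapshot('scene')
cv2.imwrite('pics/b.png',cv2.resize(cv2.hconcat([t[160:260,140:240],s[110:210,270:370]]),None,fx=4,fy=4))"
```

```text
t 6.3 pos [0.4513 0.3348 0.1387] z [-0.0015 -0.0001 -1.    ] yang 83.48991657573181 open 0.029528920040526645 gf 26.545067131519318 ft [-5.2369  0.1212  1.7637] q [-0.7543  0.5441  0.0723  1.9362 -0.0621  0.6645  0.8137]
shift [-0.0021 -0.0162  0.1048]
turn -0.00022407609484863163
```

View pics/b.png

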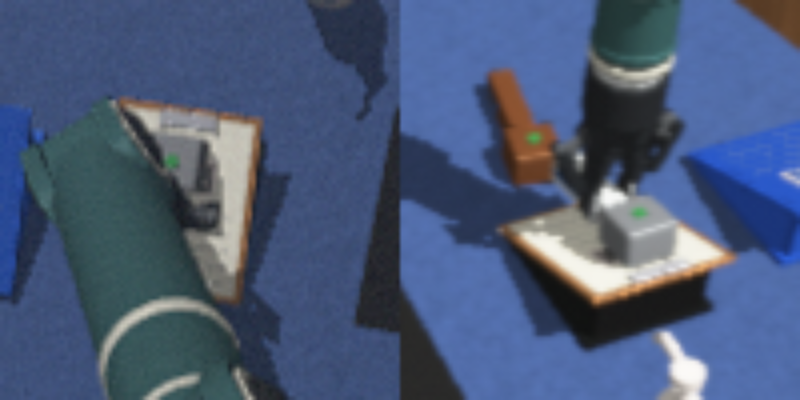

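The head is on the form below the clip and the force is low. I'll keep pressing gently until the scanner is flush.

Call:
send_rows(targets=[[[0, 0, 0, 0.03, 0], [0, 0, 0, 0.05, 0], [0, 0, 0, 0.07, 0], [0, 0, 0, 0.085, 0], [0, 0, 0, 0.1, 0], [0, 0, 0, 0.1, 0]]])

```text
time_s: 7.0
tool_pos: [0.4524, 0.3346, 0.1237]
eef_rot: [0.0, 0.057, 0.998, 0.0]
ft_force: [-1.5, 1.3, 0.0]
opening: 0.0295
grasp_force: 26.9
```

```bash
python3 p.py .4513 .3323 .123 83.5
```

```text
t 7.0 pos [0.4524 0.3346 0.1237] z [ 0.0005  0.0002 -1.    ] yang 83.46413958396792 open 0.029499417629315804 gf 26.90050184726715 ft [-1.5472  1.2569  0.0347] q [-0.7518  0.5694  0.0706  1.9394 -0.0639  0.6345  0.816 ]
shift [ 0.0058 -0.016   0.0045]
turn -0.0007968981340462101
```

Call:
send_rows(targets=[[[0, 0, 0, 0.01, 0], [0, 0, 0, 0.02, 0], [0, 0, 0, 0.02, 0]]])

```text
time_s: 7.3
tool_pos: [0.4527, 0.3345, 0.1209]
eef_rot: [0.0, 0.057, 0.998, 0.0]
ft_force: [-2.1, 1.1, 1.2]
opening: 0.03
grasp_force: 27.1
```

Call:
send_rows(targets=[[[0, 0, 0, -0.05, 0], [0, 0.1, 0, -0.2, 0], [0, 0.2, 0, -0.4, 0], [0, 0.3, 0.03, -0.55, 0], [0, 0.33, 0.03, -0.585, 0], [0, 0.33, 0.03, -0.585, 0]]])

```text
time_s: 7.9
tool_pos: [0.4036, 0.3446, 0.2094]
eef_rot: [0.001, 0.057, 0.998, 0.001]
ft_force: [-0.1, -0.4, -1.8]
opening: 0.0295
grasp_force: 26.8
```

```bash
python3 p.py .4028 .3385 .2087 83.5;  python3 - <<'E'
from h import *
np.set_printoptions(precision=4,suppress=True)
t=cams.snapshot('top');s=cams.snapshot('scene')
b=np.array([.499,.3275,.057]);u=np.array([.934,-.106,.342]);n=np.array([-.34,.039,.94])
w=b+.142*n
P=[]
for nm,im in(("scene",s),("top",t)):
    p=proj(nm,w).astype(int);o=blobs(im,(40,60,40),(75,255,255),(p[0]-15,p[1]-15,p[0]+15,p[1]+15),2);print(nm,p,[(x[0],x[1]) for x in o[:3]])
    P.append(o[0][1] if o else p)
x,r=tri(*P);d=x-b;print("dot",x,r,"in form axes (want 0,0,.142)",d@u,d@np.cross(n,u),d@n)
i=im=s;p=proj("scene",w).astype(int)
c=lambda im,p:im[max(p[1]-40,0):p[1]+60,p[0]-50:p[0]+50]
cv2.imwrite('pics/c.png',cv2.resize(cv2.hconcat([c(t,proj("top",w).astype(int)),c(s,p)]),None,fx=4,fy=4))
E
```

```text
t 7.9 pos [0.4036 0.3446 0.2094] z [ 0.0014  0.001  -1.    ] yang 83.48433026534393 open 0.029451441784229405 gf 26.798331141471863 ft [-0.1166 -0.3753 -1.8214] q [-0.8348  0.3896  0.0792  1.9792 -0.0427  0.7726  0.7261]
shift [ 0.0009 -0.0412  0.0045]
turn -0.0003482163256904869
scene [324 137] [(np.int32(6), array([325.5   , 136.6667]))]
top [176 210] [(np.int32(12), array([174.5, 210.5]))]
dot [0.4494 0.34   0.1921] 0.0003034831428838642 in form axes (want 0,0,.142) -0.0014849833869758854 0.006813641921645914 0.1443131392962034
```

View pics/c.png

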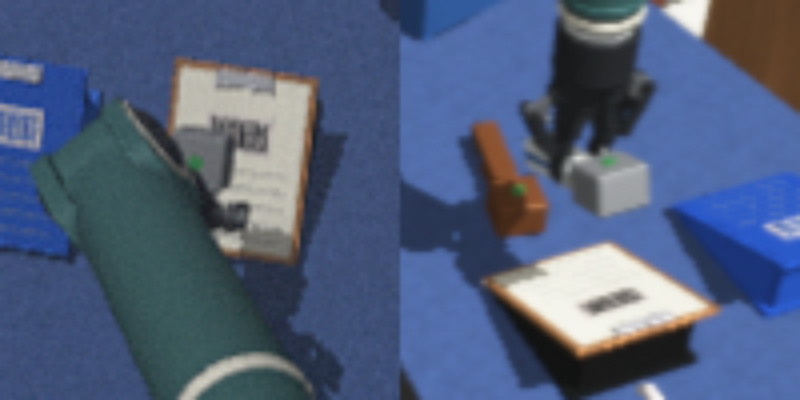

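The green dot lands within 7 mm of where it should be, and the scanner is tilted parallel to the form. I'll make a small correction and hold.

Call:
send_rows(targets=[[[0, 0, -0.045, 0, 0], [0, 0, -0.045, 0, 0], [0, 0, -0.045, 0, 0], [0, 0, -0.045, 0, 0], [0, 0, -0.045, 0, 0], [0, 0, -0.045, 0, 0], [0, 0, -0.045, 0, 0], [0, 0, -0.045, 0, 0], [0, 0, -0.045, 0, 0], [0, 0, -0.045, 0, 0]]])

```text
time_s: 9.0
tool_pos: [0.4028, 0.3379, 0.2087]
eef_rot: [0.0, 0.057, 0.998, 0.0]
ft_force: [-0.0, 1.1, -2.0]
opening: 0.0296
grasp_force: 26.7
```

Call:
send_rows(targets=[[[0, 0, 0, 0, 0], [0, 0, 0, 0, 0], [0, 0, 0, 0, 0], [0, 0, 0, 0, 0], [0, 0, 0, 0, 0]]])

```text
time_s: 9.5
tool_pos: [0.4028, 0.3379, 0.2086]
eef_rot: [0.0, 0.057, 0.998, -0.0]
ft_force: [0.1, -0.0, -1.9]
opening: 0.0296
grasp_force: 26.7
```

```bash
python3 p.py .4477 .055 .23 84.8
```

```text
t 9.5 pos [0.4028 0.3379 0.2086] z [ 0. -0. -1.] yang 83.45415437564857 open 0.02955096069631443 gf 26.73077255487442 ft [ 0.1046 -0.0039 -1.8708] q [-0.8274  0.384   0.0798  1.9905 -0.0429  0.7687  0.734 ]
shift [-0.5125 -1.8394 -0.1424]
turn -0.029907680541142807
```

Call:
send_rows(targets=[[[0, -0.05, -0.2, -0.15, 0], [0, -0.15, -0.5, -0.2, 0], [0, -0.25, -0.8, -0.2, 0], [0, -0.25, -0.95, -0.2, 0], [0, -0.25, -0.95, -0.2, 0], [0, -0.25, -0.95, -0.2, 0]]])

```text
time_s: 10.1
tool_pos: [0.4239, 0.192, 0.2389]
eef_rot: [0.0, 0.058, 0.998, 0.0]
ft_force: [-0.2, 1.0, -1.1]
opening: 0.0293
grasp_force: 26.7
```

Call:
send_rows(targets=[[[0, -0.05, -0.2, 0, 0], [0, -0.15, -0.5, 0, 0], [0, -0.25, -0.8, 0, -0.03], [0, -0.28, -0.87, 0, -0.03], [0, -0.28, -0.87, 0, -0.03], [0, -0.28, -0.87, 0, -0.03]]])

```text
time_s: 10.7
tool_pos: [0.4507, 0.0594, 0.2386]
eef_rot: [-0.0, 0.044, 0.999, 0.0]
ft_force: [-0.6, 0.3, -2.6]
opening: 0.0293
grasp_force: 26.7
```

```bash
python3 p.py .451 .057 .083 84.8
```

```text
t 10.7 pos [0.4507 0.0594 0.2386] z [-0.0001  0.0007 -1.    ] yang 84.91807179982558 open 0.029281259763055383 gf 26.71015977859497 ft [-0.5614  0.3464 -2.6341] q [-0.3951  0.2268  0.216   2.1364 -0.0693  0.7846  1.3467]
shift [-0.0035 -0.0165  1.0371]
turn 0.0026238177739019066
```

Call:
send_rows(targets=[[[0, 0, 0, 0.2, 0], [0, 0, 0, 0.45, 0], [0, 0, 0, 0.7, 0], [0, 0, 0, 0.8, 0], [0, 0, 0, 0.8, 0]]])

```text
time_s: 11.2
tool_pos: [0.449, 0.0597, 0.1164]
eef_rot: [-0.003, 0.043, 0.999, -0.0]
ft_force: [0.0, 0.0, -1.4]
opening: 0.0296
grasp_force: 26.6
```

Call:
send_rows(targets=[[[0, 0, 0, 0.04, 0], [0, 0, 0, 0.08, 0], [0, 0, 0, 0.12, 0], [0, 0, 0, 0.15, 0], [0, 0, 0, 0.18, 0], [0, 0, 0, 0.21, 0], [0, 0, 0, 0.23, 0], [0, 0, 0, 0.235, 0], [0, 0, 0, 0.235, 0]]])

```text
time_s: 12.1
tool_pos: [0.4502, 0.0575, 0.0831]
eef_rot: [-0.0, 0.045, 0.999, -0.0]
ft_force: [1.4, -0.7, 0.9]
opening: 0.0292
grasp_force: 27.0
```

Call:
send_rows(targets=[[[0, 0, 0, 0, 0], [0.4, 0, 0, 0, 0], [0.7, 0, 0, 0, 0], [1, 0, 0, 0, 0], [1, 0, 0, 0, 0], [1, 0, 0, 0, 0], [1, 0, 0, 0, 0], [1, 0, 0, 0, 0]]])

```text
time_s: 12.9
tool_pos: [0.4506, 0.0576, 0.0834]
eef_rot: [0.0, 0.045, 0.999, 0.0]
ft_force: [-0.3, 0.0, -0.3]
opening: 0.0855
grasp_force: 0.0
```

Call:
send_rows(targets=[[[1, 0, 0, -0.2, 0], [1, 0, 0, -0.5, 0], [1, 0, 0, -0.8, 0], [1, 0, 0, -1.0, 0], [1, 0, 0, -1.0, 0]]])

```text
time_s: 13.4
tool_pos: [0.4528, 0.058, 0.2375]
eef_rot: [0.004, 0.045, 0.999, 0.001]
ft_force: [0.3, 0.1, 0.5]
opening: 0.0854
grasp_force: 0.0
```

```bash
python3 p.py .492 -.1985 .25 103;  python3 - <<'E'
from h import *
np.set_printoptions(precision=4,suppress=True)
t=cams.snapshot('top');s=cams.snapshot('scene')
o=blobs(s,(40,60,40),(75,255,255),(240,185,285,220),2);print([(x[0],x[1],onz("scene",x[1],.045)) for x in o[:3]])
E
```

```text
t 13.4 pos [0.4528 0.058  0.2375] z [ 0.0085  0.0026 -1.    ] yang 84.80039988780769 open 0.08543887026645522 gf 0.0 ft [0.3319 0.0676 0.4782] q [-0.4066  0.2285  0.2338  2.1387 -0.0767  0.7731  1.3558]
shift [-0.4157 -1.6789 -0.0858]
turn -0.4044355580487181
[(np.int32(12), array([265.5, 201.5]), array([0.5044, 0.0542, 0.045 ]))]
```

Call:
send_rows(targets=[[[1, -0.05, -0.2, 0, -0.1], [1, -0.1, -0.4, 0, -0.2], [1, -0.15, -0.6, 0, -0.3], [1, -0.2, -0.85, 0, -0.4], [1, -0.2, -0.85, 0, -0.4], [1, -0.2, -0.85, 0, -0.4]]])

```text
time_s: 14.1
tool_pos: [0.468, -0.0729, 0.2318]
eef_rot: [-0.002, -0.11, 0.994, 0.0]
ft_force: [-0.3, -0.0, -0.4]
opening: 0.0855
grasp_force: 0.0
```

```bash
python3 p.py .492 -.1985 .2 103
```

```text
t 14.1 pos [ 0.468  -0.0729  0.2318] z [-0.0033  0.     -1.    ] yang 102.62486806283493 open 0.0855086515387788 gf 0.0 ft [-0.2505 -0.     -0.4015] q [-0.1346  0.2708  0.2523  2.1002 -0.0942  0.7843  1.9671]
shift [ 0.0265 -0.8524  0.2115]
turn -0.008336265270334783
```

Call:
send_rows(targets=[[[0.5, 0.0, -0.25, 0, 0], [0.5, 0.01, -0.5, 0, 0], [0.5, 0.02, -0.75, 0, 0], [0.5, 0.025, -0.85, 0, 0], [0.5, 0.025, -0.85, 0.1, 0], [0.5, 0.025, -0.85, 0.1, 0], [0.5, 0.025, -0.85, 0.1, 0]]])

```text
time_s: 14.8
tool_pos: [0.4934, -0.1955, 0.2177]
eef_rot: [-0.001, -0.112, 0.994, 0.001]
ft_force: [0.1, 0.3, 0.6]
opening: 0.0425
grasp_force: 0.0
```

```bash
python3 p.py .492 -.1985 .122 103;  python3 - <<'E'
from h import *
t=cams.snapshot('top');s=cams.snapshot('scene')
cv2.imwrite('pics/d.png',cv2.resize(cv2.hconcat([s[150:270,150:290],t[150:270,230:350]]),None,fx=3,fy=3,interpolation=cv2.INTER_CUBIC))
E
```

```text
t 14.8 pos [ 0.4934 -0.1955  0.2177] z [-0.002   0.0012 -1.    ] yang 102.91642153270092 open 0.0424552531125319 gf 0.0 ft [0.1185 0.2635 0.6104] q [ 0.075   0.3841  0.293   1.9831 -0.1526  0.7974  2.2512]
shift [ 0.0123 -0.0184  0.638 ]
turn -0.0018572992733128205
```

View pics/d.png

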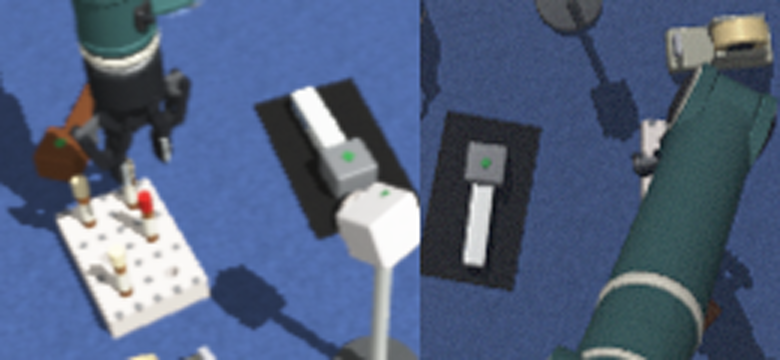

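The scanner lies flat on its mat, and the gripper is above the red cap. I'll descend on the tube.

Call:
send_rows(targets=[[[0.5, 0.012, -0.018, 0.1, 0], [0.5, 0.012, -0.018, 0.25, 0], [0.5, 0.012, -0.018, 0.4, 0], [0.5, 0.012, -0.018, 0.52, 0], [0.5, 0.012, -0.018, 0.6, 0], [0.5, 0.012, -0.018, 0.63, 0], [0.5, 0.012, -0.018, 0.63, 0], [0.5, 0.012, -0.018, 0.63, 0]]])

```text
time_s: 15.7
tool_pos: [0.4929, -0.2004, 0.1246]
eef_rot: [0.001, -0.112, 0.994, -0.0]
ft_force: [0.2, 0.0, 1.1]
opening: 0.0428
grasp_force: 0.0
```

Call:
send_rows(targets=[[[0.3, 0, 0, 0, 0], [0, 0, 0, 0, 0], [0, 0, 0, 0, 0], [0, 0, 0, 0, 0], [0, 0, 0, 0, 0], [0, 0, 0, 0, 0], [0, 0, 0, 0, 0], [0, 0, 0, 0, 0]]], force=20)

```text
time_s: 16.5
tool_pos: [0.493, -0.2005, 0.1245]
eef_rot: [0.001, -0.111, 0.994, -0.0]
ft_force: [0.0, 0.1, 5.2]
opening: 0.0152
grasp_force: 19.4
```

```bash
python3 p.py .492 -.1985 .122 103
```

```text
t 16.5 pos [ 0.493  -0.2005  0.1245] z [ 0.0015 -0.0003 -1.    ] yang 102.79942714578422 open 0.015223569915605797 gf 19.350703613527003 ft [0.0123 0.0577 5.2252] q [ 0.1263  0.538   0.2459  2.023  -0.2217  0.604   2.3161]
shift [0.0035 0.0144 0.0167]
turn -0.004457174538128407
```

Leaning the tube toward the robot would bring it close to the cream tube at (.435,-.195). I'll pivot it the other way instead, toward the empty socket, then spin the tool by half a turn.

Call:
send_rows(targets=[[[0, 0, 0, -0.04, 0], [0, 0, 0, -0.08, 0], [0, 0, 0, -0.12, 0], [0, 0, 0, -0.12, 0], [0, -0.03, 0, -0.122, 0], [0, -0.06, 0, -0.123, 0], [0, -0.075, 0, -0.124, 0], [0, -0.09, 0, -0.13, 0], [0, -0.11, 0, -0.136, 0], [0, -0.11, 0, -0.136, 0]]])

```text
time_s: 17.5
tool_pos: [0.5089, -0.1965, 0.1443]
eef_rot: [0.0, -0.112, 0.994, 0.0]
ft_force: [-0.1, -0.8, -0.1]
opening: 0.0154
grasp_force: 19.8
```

Call:
send_rows(targets=[[[0, -0.02, 0, -0.004, 0], [0, -0.04, 0, -0.007, 0], [0, -0.06, 0, -0.007, 0], [0, -0.08, 0, -0.006, 0], [0, -0.095, 0, -0.002, 0], [0, -0.095, 0, -0.002, 0]]])

```text
time_s: 18.1
tool_pos: [0.5229, -0.1933, 0.1446]
eef_rot: [0.0, -0.112, 0.994, -0.0]
ft_force: [0.1, -0.3, 0.8]
opening: 0.0154
grasp_force: 19.9
```

Call:
send_rows(targets=[[[0, 0, 0, -0.1, 0], [0, 0, 0, -0.3, 0], [0, 0, 0, -0.6, 0], [0, 0, 0, -0.9, 0], [0, 0, 0, -0.9, 0], [0, 0, 0, -0.9, 0]]], force=35)

```text
time_s: 18.7
tool_pos: [0.5228, -0.1936, 0.2817]
eef_rot: [0.002, -0.111, 0.994, -0.0]
ft_force: [0.7, 0.1, -0.6]
opening: 0.015
grasp_force: 34.1
```

```bash
python3 p.py .6 -.15 .26 103;  python3 - <<'E'
from h import *
from station import arm
np.set_printoptions(precision=4,suppress=True)
t=cams.snapshot('top');s=cams.snapshot('scene')
p=arm.sense()["tool_pos"]-[0,0,.054]
q=proj("scene",p).astype(int);print(q)
o=blobs(s,(0,150,90),(6,255,255),(q[0]-25,q[1]-35,q[0]+25,q[1]+25))+blobs(s,(172,150,90),(180,255,255),(q[0]-25,q[1]-35,q[0]+25,q[1]+25))
print([(x[0],x[1]) for x in o])
d=np.array([.974,.225,0])
for th in(0,10,15,20,25,30):print(th,proj("scene",p+.0245*(d*np.sin(np.radians(th))+[0,0,np.cos(np.radians(th))])))
c=s[q[1]-50:q[1]+50,q[0]-50:q[0]+50]
cv2.imwrite('pics/e.png',cv2.resize(c,None,fx=6,fy=6,interpolation=cv2.INTER_CUBIC))
E
```

```text
t 18.7 pos [ 0.5228 -0.1936  0.2817] z [ 0.0039 -0.0004 -1.    ] yang 102.79725642865074 open 0.014981433656999889 gf 34.06588467420079 ft [ 0.6501  0.0752 -0.6476] q [ 0.0378  0.3383  0.3167  1.874  -0.129   0.9451  2.2072]
shift [-0.5657  0.1696  0.1463]
turn -0.004505412696650208
[198 195]
[(np.int32(31), array([198.9355, 189.4516]))]
0 [197.4013 189.7354]
10 [198.2586 190.5827]
15 [198.6914 191.0644]
20 [199.1223 191.5799]
25 [199.5479 192.125 ]
30 [199.9647 192.6955]
```

Call:
send_rows(targets=[[[0, 0, 0, 0, 0.18], [0, 0, 0, 0, 0.36], [0, 0, 0, 0, 0.54], [0, 0, 0, 0, 0.72], [0, 0, 0, 0, 0.9], [0, 0, 0, 0, 1.0], [0, 0, 0, 0, 1.0]]])

```text
time_s: 19.5
tool_pos: [0.5217, -0.1931, 0.278]
eef_rot: [-0.002, 0.277, 0.961, -0.0]
ft_force: [0.4, -0.1, -1.0]
opening: 0.0151
grasp_force: 34.1
```

Call:
send_rows(targets=[[[0, 0, 0, 0, 0.18], [0, 0, 0, 0, 0.36], [0, 0, 0, 0, 0.54], [0, 0, 0, 0, 0.72], [0, 0, 0, 0, 0.9], [0, 0, 0, 0, 1.0], [0, 0, 0, 0, 1.0]]])

```text
time_s: 20.2
tool_pos: [0.522, -0.1932, 0.2786]
eef_rot: [-0.001, 0.623, 0.782, -0.001]
ft_force: [0.6, 0.3, -0.9]
opening: 0.0145
grasp_force: 34.1
```

Call:
send_rows(targets=[[[0, 0, 0, 0, 0.18], [0, 0, 0, 0, 0.36], [0, 0, 0, 0, 0.54], [0, 0, 0, 0, 0.72], [0, 0, 0, 0, 0.9], [0, 0, 0, 0, 1.0], [0, 0, 0, 0, 1.0]]])

```text
time_s: 20.9
tool_pos: [0.5221, -0.1933, 0.279]
eef_rot: [-0.0, 0.875, 0.485, -0.001]
ft_force: [-0.2, -0.2, -0.0]
opening: 0.0149
grasp_force: 34.1
```

Call:
send_rows(targets=[[[0, 0, 0, 0, 0.18], [0, 0, 0, 0, 0.36], [0, 0, 0, 0, 0.54], [0, 0, 0, 0, 0.72], [0, 0, 0, 0, 0.9], [0, 0, 0, 0, 1.0], [0, 0, 0, 0, 1.0]]])

```text
time_s: 21.6
tool_pos: [0.5223, -0.1934, 0.2791]
eef_rot: [0.0, 0.994, 0.113, -0.001]
ft_force: [0.1, 0.9, -0.5]
opening: 0.0149
grasp_force: 34.1
```

```bash
python3 p.py .56 -.15 .28 103;  python3 - <<'E'
from h import *
from station import arm
np.set_printoptions(precision=2,suppress=True)
t=cams.snapshot('top');s=cams.snapshot('scene');cv2.imwrite("pics/s5.png",s)
p=arm.sense()["tool_pos"]-[0,0,.054]
q=proj("scene",p).astype(int);print(q)
b=(q[0]-25,q[1]-35,q[0]+25,q[1]+25)
o=blobs(s,(0,150,90),(6,255,255),b)+blobs(s,(172,150,90),(180,255,255),b)
print([(x[0],x[1]) for x in o])
d=-np.array([.974,.225,0])
for th in(0,10,15,20,25,30):
    a=(d*np.sin(np.radians(th))+[0,0,np.cos(np.radians(th))]);print(th,proj("scene",p+.0245*a),proj("scene",p-.0645*a))
c=s[q[1]-50:q[1]+50,q[0]-50:q[0]+50]
cv2.imwrite('pics/e.png',cv2.resize(c,None,fx=6,fy=6,interpolation=cv2.INTER_CUBIC))
E
```

```text
t 21.6 pos [ 0.5223 -0.1934  0.2791] z [-0.0011 -0.0002 -1.    ] yang -76.99267750623086 open 0.014917652769251857 gf 34.06616035150364 ft [ 0.1435  0.8886 -0.5019] q [-0.478   0.4933  1.0217  1.9043 -0.4922  1.0224 -0.5852]
shift [ 0.3102 -0.225  -0.0064]
turn 0.00016272208375893468
[198 195]
[(np.int32(29), array([198.86, 189.93]))]
0 [197.38 189.83] [200.8  209.38]
10 [196.55 189.16] [202.89 211.18]
15 [196.16 188.9 ] [203.89 211.91]
20 [195.79 188.68] [204.86 212.53]
25 [195.44 188.52] [205.79 213.03]
30 [195.11 188.42] [206.68 213.4 ]
```

View pics/e.png

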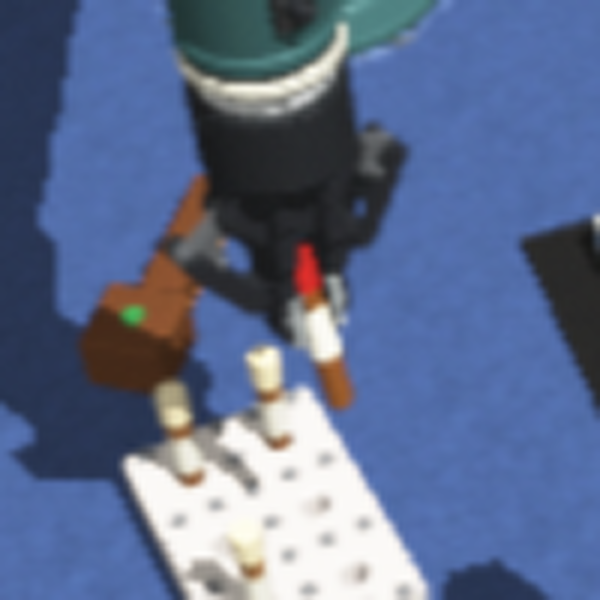

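```bash
cat > tube.py <<'E'
from h import *
from station import arm
from scipy.spatial.transform import Rotation as Ro
np.set_printoptions(precision=4,suppress=True)
def measure(s,pr=True):
    st=arm.sense();p=st["tool_pos"];q=st["eef_rot"];R=Ro.from_quat([*q[1:],q[0]]).as_matrix()
    g=p+R[:,2]*.054;x,y=proj("scene",g).astype(int);b=(x-14,y-22,x+22,y+28)
    red=np.vstack([o[2] for o in blobs(s,(0,150,90),(6,255,255),b,1)+blobs(s,(172,150,90),(180,255,255),b,1)])
    am=blobs(s,(7,120,60),(18,255,220),b,3)
    am=[o for o in am if o[1][1]>y+5][:1]
    lab=[o for o in blobs(s,(0,0,150),(180,60,255),b,3)]
    P=lambda px:(lambda c,d:c+d*((g-c)@R[:,1])/(d@R[:,1]))(*ray("scene",px))
    F=lambda X:np.array([(X-g)@-R[:,0]*-1,(X-g)@[0,0,1]]) # along tool x, up
    for n,pts in [("cap",red)]+[("amber",o[2]) for o in am]+[("label",o[2]) for o in lab]:
        m=pts.mean(0);print(n,len(pts),m,"rel grip (toolx,up) mm",F(P(m))*1000,"world",P(m),"yrange",pts[:,1].min(),pts[:,1].max())
    if am:
        v=P(red.mean(0))-P(am[0][2].mean(0));print("axis len",np.linalg.norm(v),"tilt",np.degrees(np.arctan2(v@R[:,0],v[2])))
    return g
if __name__=="__main__": measure(cams.snapshot("scene"))
E
python3 tube.py
```

```text
cap 31 [198.7419 189.8387] rel grip (toolx,up) mm [ 8.2229 30.733 ] world [ 0.5303 -0.1916  0.2561] yrange 186.0 193.0
amber 24 [203.4167 208.25  ] rel grip (toolx,up) mm [ 17.6122 -44.1641] world [ 0.5394 -0.1895  0.1812] yrange 205.0 212.0
label 238 [194.6134 215.3403] rel grip (toolx,up) mm [ -48.9829 -137.153 ] world [ 0.4745 -0.2044  0.0882] yrange 202.0 222.0
label 57 [200.7895 200.0526] rel grip (toolx,up) mm [ 10.0289 -12.6862] world [ 0.5321 -0.1912  0.2127] yrange 196.0 204.0
label 5 [203.6 193. ] rel grip (toolx,up) mm [33.3373 36.7664] world [ 0.5548 -0.186   0.2622] yrange 191.0 195.0
axis len 0.0754809832869585 tilt -7.1455168529458675
```

The tilt is poorly conditioned in this view. I'll spin 45° so that the scene camera sees the tilt plane broadside, and measure again.

Call:
send_rows(targets=[[[0, 0, 0, 0, -0.18], [0, 0, 0, 0, -0.36], [0, 0, 0, 0, -0.54], [0, 0, 0, 0, -0.72], [0, 0, 0, 0, -0.9], [0, 0, 0, 0, -1.0], [0, 0, 0, 0, -1.0], [0, 0, 0, 0, -1.0]]])

```text
time_s: 22.55
tool_pos: [0.5223, -0.1937, 0.2797]
eef_rot: [-0.0, 0.876, 0.483, 0.0]
ft_force: [0.3, -0.4, -0.8]
opening: 0.0147
grasp_force: 34.0
```

```bash
python3 p.py; python3 tube.py
```

```text
t 22.55 pos [ 0.5223 -0.1937  0.2797] z [ 0.0004  0.0002 -1.    ] yang -32.25758265549408 open 0.014742211517436777 gf 34.02003200375475 ft [ 0.2732 -0.3892 -0.7803] q [-0.347   0.4192  0.8223  1.8976 -0.3674  0.9816  0.0776]Traceback (most recent call last):
  File "tube.py", line 19, in <module>
    if __name__=="__main__": measure(cams.snapshot("scene"))
                             ~~~~~~~^^^^^^^^^^^^^^^^^^^^^^^^
  File "tube.py", line 8, in measure
    red=np.vstack([o[2] for o in blobs(s,(0,150,90),(6,255,255),b,1)+blobs(s,(172,150,90),(180,255,255),b,1)])
    return _nx.concatenate(arrs, 0, dtype=dtype, casting=casting)
           ~~~~~~~~~~~~~~~^^^^^^^^^^^^^^^^^^^^^^^^^^^^^^^^^^^^^^^
ValueError: need at least one array to concatenate
```

```bash
sed -i 's/red=np.vstack(\[/red=np.vstack([np.array([[0,0]],np.float32)]+[/' tube.py; python3 tube.py
python3 - <<'E'
from h import *
from station import arm
s=cams.snapshot("scene");g=arm.sense()["tool_pos"]-[0,0,.054];x,y=proj("scene",g).astype(int);print(x,y)
h=cv2.cvtColor(s,cv2.COLOR_BGR2HSV)
for r in range(y-14,y+22):print(r,' '.join('%3d/%3d/%3d'%tuple(h[r,c]) for c in range(x-3,x+10)))
E
```

```text
cap 1 [0. 0.] rel grip (toolx,up) mm [-331.4519  553.8193] world [ 0.3455 -0.4739  0.7794] yrange 0.0 0.0
amber 19 [205.3684 205.8947] rel grip (toolx,up) mm [ 16.5129 -47.1004] world [ 0.5312 -0.1796  0.1785] yrange 203.0 209.0
label 200 [195.17 217.18] rel grip (toolx,up) mm [ -22.7952 -104.4085] world [ 0.5102 -0.2128  0.1212] yrange 209.0 222.0
label 39 [191.641  205.1538] rel grip (toolx,up) mm [-26.4994 -45.9478] world [ 0.5082 -0.216   0.1796] yrange 202.0 209.0
label 32 [202.875  198.9688] rel grip (toolx,up) mm [ 12.2188 -15.3455] world [ 0.5289 -0.1832  0.2102] yrange 195.0 203.0
axis len 0.6943841554684146 tilt -30.073146840793633
198 195
181 107/ 32/ 56 108/ 27/ 47 105/ 26/ 39 108/ 33/ 39 113/ 26/ 39 108/ 32/ 40 108/ 32/ 40 110/ 61/ 50 111/113/ 99 111/128/149 111/132/168 111/132/170 111/132/172
182 111/ 31/ 57 110/ 31/ 49 114/ 32/ 40 113/ 28/ 37 120/ 21/ 37 110/ 20/ 39 110/ 36/ 42 110/ 82/ 62 111/123/122 111/130/161 111/131/167 111/132/168 110/132/170
183 105/ 29/ 53 102/ 27/ 47 105/ 26/ 39 108/ 34/ 37 100/ 21/ 36 120/ 25/ 41 107/ 42/ 43 111/101/ 76 111/126/134 111/129/16
[... 4617 characters left out ...]
 111/131/175 111/132/174 111/130/174 111/131/171 111/133/171
213  23/ 10/240  17/  7/245  18/  5/249  18/  5/251  23/  4/250  15/  4/248 120/ 11/227 112/ 98/184 111/131/173 111/133/173 111/130/174 111/131/173 111/130/172
214  23/ 10/241  17/  7/247  15/  4/250  15/  4/251  15/  4/251  15/  4/250 135/  2/237 112/ 54/206 111/120/178 111/132/172 111/131/173 111/131/173 110/132/170
215  24/ 11/242  20/  6/247  15/  4/250  15/  4/251  15/  4/251  18/  5/251  15/  4/248 117/ 12/228 111/ 96/185 110/130/171 111/131/169 110/133/169 111/132/168
216  23/ 14/238  20/  9/243  18/  5/249  18/  5/251  15/  4/251  15/  4/251  15/  4/250 150/  2/237 112/ 49/204 111/110/176 111/130/169 111/133/167 111/133/165
```

Run:
```python
from h import *
from station import arm
from scipy.spatial.transform import Rotation as Ro
s=arm.sense();q=s["eef_rot"];R=Ro.from_quat([*q[1:],q[0]]).as_matrix();g=s["tool_pos"]+R[:,2]*.054
for th in range(0,45,5):
    a=-R[:,0]*np.sin(np.radians(th))+np.array([0,0,np.cos(np.radians(th))])
    p0,p1=proj("scene",g+.0*a),proj("scene",g-.0646*a);v=p1-p0;print(th,"slope",v[0]/v[1],"grip",p0,"foot",p1)
```

```text
0 slope 0.17508809854462384 grip [198.32755083 195.40739166] foot [200.77375282 209.37865535]
5 slope 0.30103179190120344 grip [198.32755083 195.40739166] foot [202.53755281 209.39263206]
10 slope 0.4277869085918969 grip [198.32755083 195.40739166] foot [204.27247941 209.30433068]
15 slope 0.557335815239348 grip [198.32755083 195.40739166] foot [205.9668081  209.11413195]
20 slope 0.69183806876964 grip [198.32755083 195.40739166] foot [207.60899029 208.82301574]
25 slope 0.8337817689852137 grip [198.32755083 195.40739166] foot [209.18770347 208.43256569]
30 slope 0.986183232805185 grip [198.32755083 195.40739166] foot [210.69190382 207.9449735 ]
35 slope 1.1528716086875828 grip [198.32755083 195.40739166] foot [212.11088162 207.36304282]
40 slope 1.3389201859749462 grip [198.32755083 195.40739166] foot [213.43432005 206.69019207]
```

Broadside, the tube leans only about 14° and has slid about 5 mm in the pads. I'll add tilt by hooking its foot behind the rack's far wall (x≈.576), next to the empty sockets.

Call:
send_rows(targets=[[[0, 0, 0, 0, 0.18], [0, 0, 0, 0, 0.36], [0, 0, 0, 0, 0.54], [0, 0, 0, 0, 0.72], [0, 0, 0, 0, 0.9], [0, 0, 0, 0, 1.0], [0, 0, 0, 0, 1.0], [0, 0, 0, 0, 1.0]]])

```text
time_s: 23.5
tool_pos: [0.5225, -0.1933, 0.2795]
eef_rot: [0.0, 0.994, 0.113, -0.0]
ft_force: [-0.0, -0.4, -0.7]
opening: 0.0149
grasp_force: 34.1
```

```bash
python3 p.py .592 -.187 .141 103; python3 -c "
from h import *
for q in((616,299),(727,301)):print(onz('top',T(*q),.032))
for q in((650,180),(652,235),(790,228)):print(onz('top',T(*q),.05))"
```

```text
t 23.5 pos [ 0.5225 -0.1933  0.2795] z [-0.0003 -0.0002 -1.    ] yang -77.07277289224781 open 0.01486172791152386 gf 34.12290531909093 ft [-0.0301 -0.3991 -0.6529] q [-0.4762  0.4909  1.0181  1.9039 -0.4895  1.0213 -0.5895]
shift [0.4614 0.0629 0.9231]
turn -0.00161717538328503
[ 0.57829454 -0.16691846  0.032     ]
[ 0.57966262 -0.28570394  0.032     ]
[ 0.70570261 -0.20022871  0.05      ]
[ 0.64519439 -0.20252812  0.05      ]
[ 0.65736912 -0.34990011  0.05      ]
```

Call:
send_rows(targets=[[[0, 0.2, 0.03, 0, 0], [0, 0.4, 0.06, 0, 0], [0, 0.46, 0.063, 0, 0], [0, 0.46, 0.063, 0.2, 0], [0, 0.46, 0.063, 0.45, 0], [0, 0.46, 0.063, 0.7, 0], [0, 0.46, 0.063, 0.85, 0], [0, 0.46, 0.063, 0.92, 0], [0, 0.46, 0.063, 0.92, 0], [0, 0.46, 0.063, 0.92, 0]]])

```text
time_s: 24.5
tool_pos: [0.5922, -0.188, 0.1428]
eef_rot: [0.0, 0.994, 0.112, 0.001]
ft_force: [-0.4, -0.7, 0.3]
opening: 0.0153
grasp_force: 34.1
```

```bash
python3 p.py .549 -.197 .141 103; python3 tube.py
```

```text
t 24.5 pos [ 0.5922 -0.188   0.1428] z [ 0.0016 -0.0006 -1.    ] yang -77.19564395017744 open 0.015276991821764374 gf 34.13973007234745 ft [-0.428  -0.6819  0.3281] q [-0.3222  0.762   0.8173  1.8231 -0.7136  0.8775 -0.5082]
shift [-0.2944 -0.0052  0.0114]
turn -0.004347643337276471
cap 24 [205.5417 223.9583] rel grip (toolx,up) mm [-36.851   37.5262] world [ 0.5566 -0.1961  0.1267] yrange 0.0 237.0
amber 19 [218.5789 249.6316] rel grip (toolx,up) mm [ 19.5728 -42.4036] world [ 0.6118 -0.1837  0.0467] yrange 247.0 252.0
label 194 [207.3763 247.7113] rel grip (toolx,up) mm [ -51.8241 -107.361 ] world [ 0.5423 -0.1996 -0.0182] yrange 239.0 257.0
label 4 [199.  222.5] rel grip (toolx,up) mm [-78.1435   6.836 ] world [ 0.5164 -0.2053  0.096 ] yrange 221.0 224.0
axis len 0.09793884908268238 tilt -35.21892074893837
```

Call:
send_rows(targets=[[[0, -0.06, 0, 0.01, 0], [0, -0.12, 0, 0.01, 0], [0, -0.16, 0, 0.01, 0], [0, -0.185, 0, 0.01, 0], [0, -0.205, 0, 0.01, 0], [0, -0.225, 0, 0.01, 0], [0, -0.245, 0, 0.01, 0], [0, -0.265, 0, 0.01, 0], [0, -0.28, 0, 0.01, 0], [0, -0.28, 0, 0.01, 0]]], force=20)

```text
time_s: 25.55
tool_pos: [0.5506, -0.1968, 0.1401]
eef_rot: [-0.0, 0.994, 0.111, -0.0]
ft_force: [2.2, 0.2, 0.8]
opening: 0.0148
grasp_force: 33.8
```

Call:
send_rows(targets=[[[0, -0.01, 0, 0, 0], [0, -0.025, 0, 0, 0], [0, -0.025, 0, 0, 0]]])

```text
time_s: 25.85
tool_pos: [0.5468, -0.1976, 0.1401]
eef_rot: [-0.0, 0.994, 0.111, -0.0]
ft_force: [1.6, -0.1, 1.1]
opening: 0.0152
grasp_force: 33.6
```

Call:
send_rows(targets=[[[0, 0, 0, -0.1, 0], [0, 0, 0, -0.3, 0], [0, 0, 0, -0.6, 0], [0, 0, 0, -0.85, 0], [0, 0, 0, -0.85, 0]]], force=35)

```text
time_s: 26.35
tool_pos: [0.5485, -0.1994, 0.2732]
eef_rot: [0.001, 0.994, 0.111, 0.004]
ft_force: [-0.1, -0.4, 0.0]
opening: 0.015
grasp_force: 34.7
```

Call:
send_rows(targets=[[[0, 0, 0, 0, -0.18], [0, 0, 0, 0, -0.36], [0, 0, 0, 0, -0.54], [0, 0, 0, 0, -0.72], [0, 0, 0, 0, -0.9], [0, 0, 0, 0, -1.0], [0, 0, 0, 0, -1.0], [0, 0, 0, 0, -1.0]]])

```text
time_s: 27.15
tool_pos: [0.5466, -0.1977, 0.2675]
eef_rot: [-0.0, 0.876, 0.482, -0.0]
ft_force: [0.2, -0.1, -0.7]
opening: 0.015
grasp_force: 34.6
```

```bash
cat > sl.py <<'E'
from h import *
from station import arm
from scipy.spatial.transform import Rotation as Ro
np.set_printoptions(precision=3,suppress=True)
im=cams.snapshot("scene");cv2.imwrite("pics/s6.png",im)
s=arm.sense();q=s["eef_rot"];R=Ro.from_quat([*q[1:],q[0]]).as_matrix();g=s["tool_pos"]+R[:,2]*.054
for th in range(0,45,5):
    a=-R[:,0]*np.sin(np.radians(th))+np.array([0,0,np.cos(np.radians(th))])
    p0,p1=proj("scene",g+.0*a),proj("scene",g-.0646*a);v=p1-p0;print(th,"slope",v[0]/v[1],"grip",p0,"foot",p1)
x,y=p0.astype(int)
h=cv2.cvtColor(im,cv2.COLOR_BGR2HSV).astype(float)
# background = table blue: hue 105-116 & sat>110
bg=(abs(h[...,0]-111)<5)&(h[...,1]>110)
for r in range(y-8,y+20):print(r,''.join('.' if bg[r,c] else ('o' if 7<=h[r,c,0]<=18 and h[r,c,1]>90 else ('R' if (h[r,c,0]>170 or h[r,c,0]<6) and h[r,c,1]>120 else ('W' if h[r,c,2]>150 else '#'))) for c in range(x-8,x+22)))
print("first col",x-8)
E
python3 sl.py
```

```text
0 slope 0.17240469935262703 grip [200.715 203.812] foot [203.081 217.538]
5 slope 0.3013706220453921 grip [200.715 203.812] foot [204.857 217.557]
10 slope 0.4310579223118022 grip [200.715 203.812] foot [206.605 217.476]
15 slope 0.5634902572022608 grip [200.715 203.812] foot [208.312 217.295]
20 slope 0.700865069378545 grip [200.715 203.812] foot [209.968 217.015]
25 slope 0.8457066166480656 grip [200.715 203.812] foot [211.56  216.637]
30 slope 1.0010668716694515 grip [200.715 203.812] foot [213.079 216.163]
35 slope 1.170810804562858 grip [200.715 203.812] foot [214.512 215.597]
40 slope 1.3600473645750752 grip [200.715 203.812] foot [215.85  214.941]
195 #############.................
196 #############W................
197 .############W................
198 ##############................
199 ##############................
200 ##############................
201 ##############W...............
202 ############oWW...............
203 ############WWW...............
204 ############WWWW..............
205 W###########WWWWW.............
206 WW##########WWWWW.............
207 WWW#########WWWWWW............
208 WWWWW#######WWWWWWW...........
209 WWW#W#######WWWWWWW...........
210 oooWW#######WWWWWW#W..........
211 ooWWWWWWW###W#WWooo#..........
212 WWWWWWWWWW...##oooo##.........
213 WWWWWWWWWWW...##oooo#W........
214 WWWWWWWWWWW....#ooooo#........
215 WWWWWWWWWWWW...##oooo#W.......
216 WWWWWWWWWWWW....##ooo#........
217 WWWWWWWWWWWWW....##o##........
218 #oooWWWWWWWWWW....##..........
219 WWoWWWWWWWWWWW................
220 WWWWWWWWWWWWWWW...............
221 WWWWWWWWWWWWWWW...............
222 WWWWWWWWWWWWWWWW..............
first col 192
```

Run:
```python
import cv2,numpy as np
im=cv2.imread("pics/s6.png").astype(float)
bg=np.median(im[203:216,216:222].reshape(-1,3),0);print(bg)
# signed blueness B-R drops on the tube
f=lambda r:(im[r,:,0]-im[r,:,2])
b=np.median([f(r)[216:222] for r in range(203,216)])
L=[];Rr=[]
for r in range(203,217):
    v=f(r)
    c=next(c for c in range(219,195,-1) if v[c]<b/2); xr=c+(b/2-v[c])/(v[c+1]-v[c]);Rr.append((r,xr))
    if 212<=r<=216:
        c=next(c for c in range(c-1,195,-1) if v[c]>b/2); xl=c+(b/2-v[c])/(v[c+1]-v[c]);L.append((r,xl))
print(np.round(Rr,2).tolist());print(np.round(L,2).tolist())
R=np.array(Rr);R=R[(R[:,0]<=214)];print("right slope",np.polyfit(R[:,0],R[:,1],1),"left",np.polyfit(*np.array(L).T,1))
```

```text
[170. 110.  82.]
[[203.0, 206.19], [204.0, 207.0], [205.0, 207.59], [206.0, 208.14], [207.0, 208.96], [208.0, 209.61], [209.0, 210.09], [210.0, 210.76], [211.0, 211.37], [212.0, 211.98], [213.0, 212.72], [214.0, 213.19], [215.0, 213.69], [216.0, 213.53]]
[[212.0, 205.1], [213.0, 206.04], [214.0, 206.67], [215.0, 207.14], [216.0, 208.0]]
right slope [ 0.633917 77.627112] left [ 0.69087022 58.74265594]
```

```bash
python3 - <<'E'
from h import *
from station import arm
from scipy.spatial.transform import Rotation as Ro
np.set_printoptions(precision=4,suppress=True)
s=arm.sense();q=s["eef_rot"];R=Ro.from_quat([*q[1:],q[0]]).as_matrix();g=s["tool_pos"]+R[:,2]*.054
def P(px):
    c,d=ray("scene",px);X=c+d*((g-c)@R[:,1])/(d@R[:,1]);return (X-g)@R[:,0],X[2]-g[2]
f=P((211.3,216.5));m=P((203.3,203.8));print("foot",f,"grip-axis",m,"tilt",np.degrees(np.arctan2(f[0]-m[0],m[1]-f[1])))
th=np.radians(18.5);mid=np.array(f)+.05*np.array([-np.sin(th),np.cos(th)]);print("mid rel grip (toolx,up)",mid)
V=np.array([.6287,-.0916,.1977]);tx=np.array([.974,.225,0])
tcp=V-mid[0]*tx+[0,0,.054-mid[1]];print("tcp goal",tcp)
E
python3 p.py .60 -.10 .26 103
```

```text
foot (np.float64(0.026553042851634432), np.float64(-0.05798102397767349)) grip-axis (np.float64(0.007885701917426687), np.float64(0.0004912216551628823)) tilt 17.705750928134194
mid rel grip (toolx,up) [ 0.0107 -0.0106]
tcp goal [ 0.6183 -0.094   0.2623]
t 27.2 pos [ 0.5468 -0.1976  0.2675] z [-0.0007  0.0001 -1.    ] yang -32.31226405054541 open 0.014959427223930883 gf 34.637825440149754 ft [-0.3842  0.53   -0.8577] q [-0.3084  0.4765  0.7885  1.8482 -0.4011  0.9838  0.0881]
shift [ 0.7398 -0.048   0.0498]
turn 0.9930607988767683
```

Call:
send_rows(targets=[[[0, 0.1, -0.05, 0, 0.18], [0, 0.2, -0.1, 0, 0.36], [0, 0.3, -0.2, 0, 0.54], [0, 0.35, -0.25, 0, 0.72], [0, 0.4, -0.3, 0, 0.9], [0, 0.4, -0.3, 0, 0.993], [0, 0.4, -0.3, 0, 0.993], [0, 0.4, -0.3, 0, 0.993], [0, 0.4, -0.3, 0, 0.993]]])

```text
time_s: 28.1
tool_pos: [0.541, -0.1231, 0.2676]
eef_rot: [0.0, 0.993, 0.114, 0.0]
ft_force: [0.2, 0.0, -0.3]
opening: 0.0149
grasp_force: 34.7
```

```bash
python3 p.py .6183 -.094 .2623 103
```

```text
t 28.1 pos [ 0.541  -0.1231  0.2676] z [ 0.     -0.0001 -1.    ] yang -76.85638549089357 open 0.014918422959776134 gf 34.74664900219068 ft [ 0.1774  0.033  -0.2636] q [-0.5931  0.4983  0.9977  1.9192 -0.4987  0.9961 -0.7095]
shift [ 0.546  -0.0717  0.0356]
turn 0.0031914335356987068
```

Call:
send_rows(targets=[[[0, 0.1, -0.02, 0, 0], [0, 0.25, -0.05, 0.02, 0], [0, 0.38, -0.07, 0.035, 0], [0, 0.45, -0.072, 0.035, 0], [0, 0.5, -0.072, 0.035, 0], [0, 0.53, -0.072, 0.035, 0], [0, 0.545, -0.072, 0.035, 0], [0, 0.545, -0.072, 0.035, 0], [0, 0.545, -0.072, 0.035, 0]]])

```text
time_s: 29.0
tool_pos: [0.6178, -0.094, 0.2625]
eef_rot: [-0.0, 0.993, 0.114, -0.0]
ft_force: [0.7, -0.5, -0.1]
opening: 0.0146
grasp_force: 34.7
```

```bash
python3 p.py .6183 -.094 .2623 103
python3 - <<'E'
from h import *
from station import arm
from scipy.spatial.transform import Rotation as Ro
np.set_printoptions(precision=4,suppress=True)
im=cams.snapshot("scene");tp=cams.snapshot("top")
s=arm.sense();q=s["eef_rot"];R=Ro.from_quat([*q[1:],q[0]]).as_matrix();g=s["tool_pos"]+R[:,2]*.054
th=np.radians(18);a=-R[:,0]*np.sin(th)+np.array([0,0,np.cos(th)])
foot=g+R[:,0]*.0266-[0,0,.058];mid=foot+.05*a;cap=foot+.089*a
for n,x in(("foot",foot),("mid",mid),("cap",cap),("lens",np.array([.717,-.0712,.24]))):print(n,x,proj("scene",x),proj("top",x))
x,y=proj("scene",mid).astype(int)
h=cv2.cvtColor(im,cv2.COLOR_BGR2HSV).astype(float)
k=lambda c:'.' if abs(c[0]-111)<6 and c[1]>100 else('o' if 7<=c[0]<=18 and c[1]>90 else('R' if (c[0]>170 or c[0]<6) and c[1]>120 else('W' if c[2]>150 else '#')))
for r in range(y-20,y+20):print(r,''.join(k(h[r,c]) for c in range(x-25,x+30)))
print("col0",x-25)
x,y=proj("top",mid).astype(int);v=np.hstack([cv2.resize(im[160:280,200:330],(520,480)),cv2.resize(tp[y-60:y+60,x-34:x+34],(272,480))]);cv2.imwrite("pics/f.png",v)
E
```

```text
t 29.0 pos [ 0.6178 -0.094   0.2625] z [-0.0001  0.0002 -1.    ] yang -76.91620276986423 open 0.014624361249272617 gf 34.74648694507778 ft [ 0.6699 -0.4577 -0.1022] q [-0.5566  0.621   0.9374  1.7493 -0.5654  1.0666 -0.7651]
shift [0.0032 0.0005 0.0012]
turn 0.001862160669683514
foot [ 0.6438 -0.0879  0.1505] [248.6813 224.9204] [287.7091 166.791 ]
mid [ 0.6287 -0.0914  0.1981] [244.9238 212.0068] [289.6078 167.4172]
cap [ 0.617  -0.0941  0.2351] [241.8672 201.5018] [291.1827 167.9367]
lens [ 0.717  -0.0712  0.24  ] [265.79  220.597] [285.5918 141.7782]
192 ..........############################WWWWWW###########
193 ..........###########################WWWWWWW###########
194 ..........###########################WWWWWWWW##########
195 .........############################WWWWWWWWW#########
196 ........#############################WWWWWWWWW###W#####
197 .....#########.######################WWWWWWWWWWWWWW####
198 ....#########...######################WWWWWWWWWWWWWW###
199 ....#########...########RR#############WWWWWWWWWWWWW###
200 ....##########..########RRR############WWWWWWWWWWWWWW##

[... 1168 characters left out ...]
..#oooo#############WWWWWWWWWWW
221 ..........................#oooo#############WWWWWWWWWWW
222 ..........................##ooo#############WWWWWWWWWWW
223 ...........................#oooo#.##########WWWWWWWWWWW
224 ...........................#oooo#.############WWWWWWWWW
225 ...........................##oo#...##############WWWWWW
226 .............................##....#################WWW
227 ....................................#################WW
228 ....................................#####...##########W
229 .....................................#.......#########W
230 .............................................W########W
231 ..............................................W########
col0 219
```

View pics/f.png

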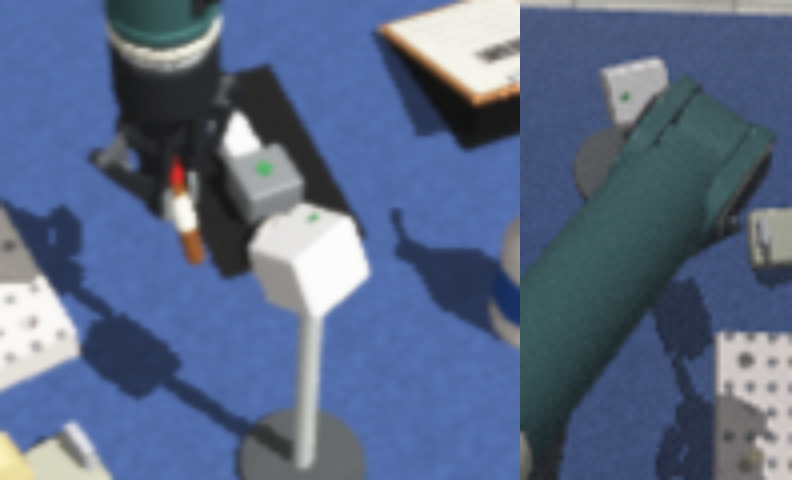

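Call:
send_rows(targets=[[[0, 0, 0, 0, 0], [0, 0, 0, 0, 0], [0, 0, 0, 0, 0], [0, 0, 0, 0, 0], [0, 0, 0, 0, 0], [0, 0, 0, 0, 0]]])

```text
time_s: 29.7
tool_pos: [0.6182, -0.0937, 0.2623]
eef_rot: [0.0, 0.993, 0.114, 0.0]
ft_force: [-0.1, -0.5, 0.2]
opening: 0.0148
grasp_force: 34.7
```

The tube is held in front of the lens, cap up and leaning toward the robot. The foot is at (195,258) in the crop, and nothing touches the camera. The scanner is on its mat, so I'm handing in.

```bash
python3 -c "
from station import sign_off
print(sign_off())"
```

```text
the job is handed in; nothing more can be done
None
```

I handed the job in at about 30 s: the scanner was aimed at the barcode, held for about 1.5 s and laid back flat on its mat. The red-capped tube is held about 10 cm in front of the lens, cap up, leaning about 18° rather than the ideal 25° (about 13.5° is the minimum allowed); no verdict came back.

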